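Lay fresco fragments on their drawn outlines

TASK

Four broken pieces of painted wall plaster lie among four cards, each card with the outline of one piece drawn on it. Lay every piece flat, painted side up, inside the outline that has its shape, turned the way it is drawn so that it fills the outline, and set it down gently, without dropping it or pressing it hard onto the card. Leave the amber bottle and the white beaker where they stand.

Things in the scene. Friction and masses are not known exactly. Their poses are not given: they have to be found in the camera images.
- wedge: Loose plaster piece, 22 mm thick, 0.12 to 0.19 kg, blue painted top, buff edges (all four alike). Origin: underside, at the grip point; z up; fingers close along its y. Tapers along x: 51 mm wide at the -x end, 12 mm at the +x tip, 33 mm at the origin. Corners (x,y) mm: (-38,-25) (43,-7) (44,5) (-42,26).
- boot: Loose plaster piece, 22 mm thick, 0.12 to 0.19 kg, blue painted top, buff edges (all four alike). Origin: underside, at the grip point; z up; fingers close along its y. L shape: bar along x, 84 x 35 mm (grip there), with a 24 mm wide foot out to +y at its -x end. Corners (x,y) mm: (-42,-18) (42,-17) (41,18) (-18,18) (-18,38) (-42,40).
- bend: Loose plaster piece, 22 mm thick, 0.12 to 0.19 kg, blue painted top, buff edges (all four alike). Origin: underside, at the grip point; z up; fingers close along its y. Strip 34 mm wide (grip its straight middle), both ends bent to -y. Corners (x,y) mm: (-13,-17) (13,-17) (30,-29) (49,-2) (18,17) (-18,17) (-49,-2) (-30,-29).
- house: Loose plaster piece, 22 mm thick, 0.12 to 0.19 kg, blue painted top, buff edges (all four alike). Origin: underside, at the grip point; z up; fingers close along its y. Compact, five-sided, 53 mm wide: square at -x, pointed at +x. Corners (x,y) mm: (-32,-26) (10,-27) (36,1) (11,27) (-31,26).
- wedge_sheet: Fixed white card, 112 (x) x 136 (y) x 2 mm, black outline of the long tapering piece drawn 3 mm outside its edge, blank grey strip along the -y edge. Origin: middle of the underside, z up. The wedge's origin belongs at x 0, y +15 mm, z +2 mm in the card's frame, its x and y axes pointing as the card's (not half turned).
- boot_sheet: Fixed white card, 112 (x) x 136 (y) x 2 mm, black outline of the L-shaped piece drawn 3 mm outside its edge, blank grey strip along the -y edge. Origin: middle of the underside, z up. The boot's origin belongs at x 0, y +15 mm, z +2 mm in the card's frame, its x and y axes pointing as the card's (not half turned).
- bend_sheet: Fixed white card, 112 (x) x 136 (y) x 2 mm, black outline of the bent-strip piece drawn 3 mm outside its edge, blank grey strip along the -y edge. Origin: middle of the underside, z up. The bend's origin belongs at x 0, y +15 mm, z +2 mm in the card's frame, its x and y axes pointing as the card's (not half turned).
- house_sheet: Fixed white card, 112 (x) x 136 (y) x 2 mm, black outline of the five-sided piece drawn 3 mm outside its edge, blank grey strip along the -y edge. Origin: middle of the underside, z up. The house's origin belongs at x 0, y +15 mm, z +2 mm in the card's frame, its x and y axes pointing as the card's (not half turned).
- amber_bottle: Small amber glass bottle with black cap, 40 mm across, 75 mm tall, loose; a bystander. Origin at the centre of its foot.
- beaker: White plastic beaker, 68 mm across, 60 mm tall, loose; a bystander. Origin at the centre of its foot.

How it is judged (in metres and radians):
At the end, for the whole second after the job is handed in: Each of the four pieces lies flat and still on the card with its own outline: its origin within 10 mm, along the card's x and along its y, of the drawn place, turned within about 10 degrees of the drawing and not half round, painted side up (x of wedge in the frame of wedge_sheet between -0.01 and 0.01 m and y of wedge in the frame of wedge_sheet between 0.005 and 0.025 m and z of wedge in the frame of wedge_sheet between -0.002 and 0.006 m and angle between the x axis of wedge and the x axis of wedge_sheet, either way round below 0.18 rad and y of wedge_sheet in the frame of wedge below 0 m and angle between each of wedge, boot, bend, house's own z axis and vertical below 0.1 rad and linear speed of each of wedge, boot, bend, house below 0.02 m/s and angular speed of each of wedge, boot, bend, house below 0.2 rad/s and x of boot in the frame of boot_sheet between -0.01 and 0.01 m and y of boot in the frame of boot_sheet between 0.005 and 0.025 m and z of boot in the frame of boot_sheet between -0.002 and 0.006 m and angle between the x axis of boot and the x axis of boot_sheet, either way round below 0.18 rad and y of boot_sheet in the frame of boot below 0 m and x of bend in the frame of bend_sheet between -0.01 and 0.01 m and y of bend in the frame of bend_sheet between 0.005 and 0.025 m and z of bend in the frame of bend_sheet between -0.002 and 0.006 m and angle between the x axis of bend and the x axis of bend_sheet, either way round below 0.18 rad and y of bend_sheet in the frame of bend below 0 m and x of house in the frame of house_sheet between -0.01 and 0.01 m and y of house in the frame of house_sheet between 0.005 and 0.025 m and z of house in the frame of house_sheet between -0.002 and 0.006 m and angle between the x axis of house and the x axis of house_sheet, either way round below 0.18 rad and y of house_sheet in the frame of house below 0 m); the robot touches nothing.
It fails at once if the amber bottle is pushed more than 25 mm or tipped (distance of amber_bottle from where it was at the start of the episode above 0.025 m or angle between amber_bottle's own z axis and vertical above 0.5 rad).
It fails at once if the beaker is pushed more than 25 mm or tipped (distance of beaker from where it was at the start of the episode above 0.025 m or angle between beaker's own z axis and vertical above 0.5 rad).
It fails at once if a piece is pressed hard onto a card (over 40 N) (contact force between any of wedge, boot, bend, house and wedge_sheet above 40 N or contact force between any of wedge, boot, bend, house and boot_sheet above 40 N or contact force between any of wedge, boot, bend, house and bend_sheet above 40 N or contact force between any of wedge, boot, bend, house and house_sheet above 40 N).
It fails at once if a piece is dropped (it comes down within 20 mm of the table faster than 0.6 m/s, as in a fall of some 2 cm or more) ((linear speed of wedge above 0.6 m/s and height (world z) of wedge below 0.02 m) or (linear speed of boot above 0.6 m/s and height (world z) of boot below 0.02 m) or (linear speed of bend above 0.6 m/s and height (world z) of bend below 0.02 m) or (linear speed of house above 0.6 m/s and height (world z) of house below 0.02 m)).
It also fails if it takes over 93 s, if anything falls off the work surface, if the arm or the gripper's body presses on something with over 40 N, if the wrist force passes 120 N, or if a joint passes its speed limit or range.

ROBOT

A 7-joint arm with a two-finger parallel gripper is mounted at the origin on the work surface. World frame = base frame: x ahead of the robot, y to its left, z up, the work surface at z = 0. Lengths are in mm, angles in rad, forces in N, time in s.
With the tool pointing down it reaches from about 400 to 875 mm from the base axis. Payload 4.4 kg.
Tool frame: the origin (TCP) lies at the very end of the fingers, on their centre line; the grasp point (between the pads) lies ctrl.grip_point_offset behind it (ctrl.grip_point_offset is the distance from the TCP to the grasp point, in mm); z points along the fingers, y is the line along which they close (so a half turn about z gives the same grasp; the last joint's range is limited). The gripper opens to 85 mm and grips with 20 to 120 N. Pads are 22 mm wide; open, the fingers measure 114 mm over their backs; the gripper's body (76 mm by 85 mm) begins 54 mm behind the grasp point. The pads swing forward as they close: fully open they stand 13 mm farther back than shut.
Start: joints at [-1.276, 0.628, 0.038, 1.517, -0.027, 0.996, -0.02], TCP at [229.442, 608.173, 231.313] pointing down, gripper open.
Joint ranges: [-3.06, 3.06], [-0.37, 2.12], [-1.25, 1.32], [0.18, 2.47], [-1.1, 4.24], [0.23, 1.98], [-2.94, 2.94]. Speed limits (rad/s): [2.57, 2.57, 3.14, 3.14, 3.14, 3.14, 3.14].

INTERFACE

Orientations are given as [roll, pitch, yaw] about the fixed x, y, z axes, in that order (R = Rz(yaw) Ry(pitch) Rx(roll)).
In Python, from cell import read_state, cams, ctrl, models gives the robot as it stands. The module is installed in compiled form; this text tells all that it offers.
- The arm moves only by the tool tcp_steps, called by a JSON object that holds its "method" and its "body". Schema: {"type":"object","properties":{"segments":{"type":"object","properties":{"sx":{"type":"array","items":{"type":"number"},"minItems":1,"maxItems":12},"sy":{"type":"array","items":{"type":"number"},"minItems":1,"maxItems":12},"sz":{"type":"array","items":{"type":"number"},"minItems":1,"maxItems":12},"ax":{"type":"array","items":{"type":"number"},"minItems":1,"maxItems":12},"ay":{"type":"array","items":{"type":"number"},"minItems":1,"maxItems":12},"az":{"type":"array","items":{"type":"number"},"minItems":1,"maxItems":12},"aperture":{"type":"array","items":{"type":"number"},"minItems":1,"maxItems":12}},"additionalProperties":false,"required":["sx","sy","sz","ax","ay","az","aperture"]},"only":{"type":"string"},"quiet":{"type":"boolean"},"lines":{"type":"string"}},"required":["segments"],"additionalProperties":false}. segments is an object with one list for each field, all of the same length, 1 to 12, a row being the entries at one place: sx, sy, sz (the shift in shares of the most that a row can go, 1 being 50 mm), ax, ay, az (a rotation vector in normalised numbers (1 is 2 rad)), aperture (the finger opening in mm); each row shifts and turns the commanded pose from where the row before left it, along the tool's axes as they then stand; what a row does not reach is not made up. A row lasts 1/10 s, in which the tool goes at most 50 mm and 0.15 rad, less where a joint would pass 70% of its speed; a pose out of reach is approached as far as the arm can. The fingers move at their own pace and stop on an object; the grip force is fixed at half the most. Time passes only in rows, so rows that do not move let the fingers close. The tool returns the time, the measured TCP pose, the force, the opening and the grip force at its end. only (a regular expression) keeps the lines of the reply that match it, lines (a string "A,B") keeps lines A to B, and quiet returns only ok. Input that does not fit is refused with a message, and nothing moves.
- read_state(): the state, without advancing time (a new reading comes with each control period).
- cams.get_image(name): name is "side" or "top"; returns (picture, depth): 384x512x3 uint8, blue, green, red; 384x512 float32, mm along the optical axis (not along the pixel's ray), 0 where there is no reading.
- cams.calibration(name): a dict with "fx", "fy", "cx", "cy" (pixels), "rvec" (rotation vector, rad) and "tvec" (3), from world to camera coordinates, as OpenCV has them. Camera axes: x right, y down, z forward; pixel columns grow to the right and rows downward; lengths in mm; the calibration is good to about 2 mm. A picture is of the moment at which its call begins. calibration takes no time and is no camera call.
- ctrl.finish_job(): hands the job in; it is judged then, once.
Trained networks look in the newest picture that a camera, given by its name, has taken for a name from the list of things; names that differ only in an ending like _2 or _b are one class to them, and where a whole thing is asked for, a point or a joint stands for the part that bears it (a point fixed in the world has none). Each returns a list of dicts, best first, with "confidence" (0 to 1); they miss things now and then, are a little off and sometimes report something else, mostly with a low value. They report only what shows in the picture. A call takes as long as a camera call.
- models.search_frame(thing, camera): "extent" ([left, top, right, bottom] in pixels, round what is visible of it).
- models.mark_of(thing, camera): "position" ([column, row] in pixels: a listed point, or the origin of a listed thing).
The state is a dict: "clock": time; "qpos": joint angles; "qd": joint speeds; "tau": joint torques, N m; "eef_pos": TCP position; "tool_rot": TCP orientation; "force": force on the tool from outside, world axes, zero at the start; "torque": the same for the moment, N m; "width": finger opening in mm; "gripper_force": force on a finger pad.
Only numpy, scipy, OpenCV 4.12 (cv2) and the standard library are available. Lean on these libraries where they do the work, as an engineer would, in place of code of your own. Each camera call takes 0.05 s, during which the arm holds its last target. There are 200 camera calls.

## Working session

There is one attempt and no reset: what is moved stays moved. The work goes in short steps, Python scripts to look and compute and a tool call to move; the robot and the scene stay as the last step left them, time stands still between calls to the robot, and variables do not carry over. Pictures are saved under pics/ and viewed, at most 14 in all, crops included, and the job is handed in when it is done.

```bash
mkdir -p pics
```

Run:
```python
from cell import read_state,cams,ctrl,models
import cv2,numpy as np
for n in("top","side"):
    im,d=cams.get_image(n);cv2.imwrite(f"pics/{n}0.png",im);np.save(f"{n}0.npy",d)
    c=cams.calibration(n);R=cv2.Rodrigues(np.array(c["rvec"],float))[0];print(n,c, -R.T@np.array(c["tvec"]).ravel())
s=read_state();print(s["eef_pos"],s["tool_rot"],s["width"],ctrl.grip_point_offset,s["clock"])
```

```text
top {'fx': 373.9587402844142, 'fy': 373.9587402844142, 'cx': 251.71534711189497, 'cy': 189.0626480996553, 'rvec': array([ 2.15920093, -2.17049882,  0.130508  ]), 'tvec': array([  2.5493052 , 560.39521692, 954.0006412 ])} [ 447.39523018    5.41415185 1011.91635845]
side {'fx': 428.09391409424836, 'fy': 428.09391409424836, 'cx': 255.50220418867985, 'cy': 192.80261542089812, 'rvec': array([ 2.17506318, -0.09742909,  0.08108262]), 'tvec': array([-564.04477707,   66.88181047, 1263.95664253])} [  443.51863529 -1051.21479651   786.41258449]
[229.19632104 607.6492653  230.48110439] [-3.13986967e+00  1.17278465e-05  2.78089882e+00] 85.21355753222348 18.700000000000003 0.1
```

View pics/top0.png

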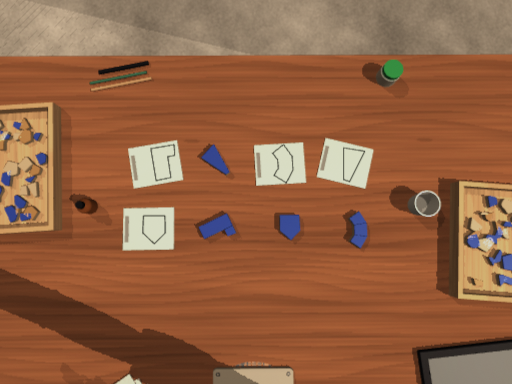

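View pics/side0.png

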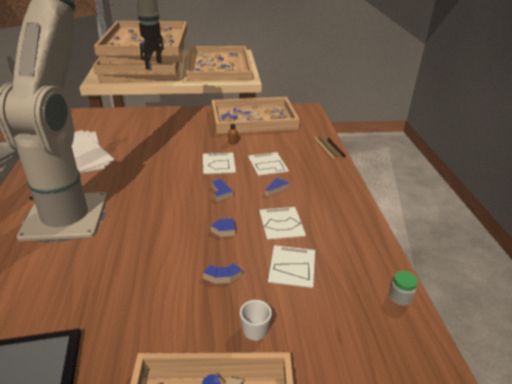

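Top view: cards at boot (156,164), bend (280,164), wedge (346,163), house (149,229), with their grey strips on the left. Pieces are the wedge (215,160), boot (216,226), house (290,225) and bend (358,230). The bottle is at (86,204) and the beaker at (427,204). The side view shows the same with nothing hidden. Next I fit the shapes.

Create h.py:
```python
import cv2,numpy as np
from scipy.optimize import minimize
from cell import read_state,cams,ctrl,models
P=dict(wedge=[(-38,-25),(43,-7),(44,5),(-42,26)],
boot=[(-42,-18),(42,-17),(41,18),(-18,18),(-18,38),(-42,40)],
bend=[(-13,-17),(13,-17),(30,-29),(49,-2),(18,17),(-18,17),(-49,-2),(-30,-29)],
house=[(-32,-26),(10,-27),(36,1),(11,27),(-31,26)])
CARD=[(-56,-68),(56,-68),(56,68),(-56,68)]
def proj(c,p): return cv2.projectPoints(np.array(p,float).reshape(-1,3),np.array(c["rvec"],float),np.array(c["tvec"],float),np.array([[c["fx"],0,c["cx"]],[0,c["fy"],c["cy"]],[0,0,1.]]),None)[0][:,0]
def world(c,uv,z):
    R=cv2.Rodrigues(np.array(c["rvec"],float))[0];o=-R.T@np.array(c["tvec"],float).ravel()
    d=R.T@np.array([(uv[0]-c["cx"])/c["fx"],(uv[1]-c["cy"])/c["fy"],1]);return (o+d*(z-o[2])/d[2])[:2]
def soft(im,kind):
    f=im.astype(float);b,r=f[...,0],f[...,2]
    if kind=="blue": return np.clip((b-r+10)/70,0,1)
    m=np.clip((b-60)/120,0,1)*(np.abs(r-b)<60)
    return cv2.morphologyEx(m,cv2.MORPH_CLOSE,np.ones((7,7)))
def fit(im,c,poly,z,m,guess,yaws):
    poly=np.array(poly,float);u,v=proj(c,[*guess,z])[0].astype(int);W=36 if z>10 else 50
    x0,y0=u-W,v-W;sub=np.zeros((2*W,2*W));
    src=m[max(y0,0):y0+2*W,max(x0,0):x0+2*W];sub=src;x0=max(x0,0);y0=max(y0,0);S=8
    h,w=sub.shape
    def cost(q):
        a=q[2]/30;R=np.array([[np.cos(a),-np.sin(a)],[np.sin(a),np.cos(a)]])
        p=proj(c,np.c_[poly@R.T+q[:2],np.full(len(poly),z)])
        p=((p-[x0,y0]+.5)*S-.5)
        big=np.zeros((h*S,w*S),np.uint8);cv2.fillPoly(big,[np.round(p*16).astype(np.int32)],255,shift=4)
        k=cv2.resize(big,(w,h),interpolation=cv2.INTER_AREA)/255.
        return np.abs(k-sub)[cv2.dilate(k,np.ones((9,9)))>0].sum()/k.sum()
    best=None
    for a in yaws:
        r=minimize(cost,[*guess,a*30],method="Nelder-Mead",options=dict(initial_simplex=np.array([*guess,a*30])+np.array([[0,0,0],[8,0,0],[0,8,0],[0,0,8]]),xatol=.05,fatol=1e-4))
        if best is None or r.fun<best[1]: best=(r.x,r.fun)
    q,f=best;return q[0],q[1],(q[2]/30+np.pi)%(2*np.pi)-np.pi,f
def tool():
    s=read_state();print(s["clock"],np.round(s["eef_pos"],1),np.round(s["tool_rot"],3),round(s["width"],1),np.round(s["force"],1),round(s["gripper_force"],1))
```

Create m.py:
```python
from h import *
g=dict(wedge=(215,160),boot=(216,226),house=(290,225),bend=(358,230));gs=dict(boot=(156,164),bend=(280,164),wedge=(346,163),house=(149,229))
ct=cams.calibration("top");cs=cams.calibration("side")
it=cams.get_image("top")[0];is_=cams.get_image("side")[0]
Y=np.arange(-3,3.2,.5)
for n in P:
    w=world(ct,g[n],22);a=fit(it,ct,P[n],22,soft(it,"blue"),w,Y)
    b=fit(is_,cs,P[n],22,soft(is_,"blue"),a[:2],[a[2]]);print(n,np.round(a,3),np.round(b,3))
for n in P:
    w=world(ct,gs[n],2);a=fit(it,ct,CARD,2,soft(it,"w"),w,[np.pi-.25,np.pi,np.pi+.25])
    b=fit(is_,cs,CARD,2,soft(is_,"w"),a[:2],[a[2]]);
    R=lambda q:np.round([q[0]-15*np.sin(q[2]),q[1]+15*np.cos(q[2])],1)
    print(n,"sheet",np.round(a,3),np.round(b,3),"target",R(a),R(b))
for n,uv in dict(bottle=(86,204),beaker=(427,204)).items():print(n,world(ct,uv,60))
```

```bash
python3 m.py
```

```text
wedge [ 6.3783e+02  9.3196e+01 -2.3910e+00  4.1000e-02] [ 6.39101e+02  8.85780e+01 -2.37200e+00  2.01000e-01]
boot [4.64898e+02 9.69130e+01 2.01200e+00 4.00000e-02] [4.65731e+02 9.38760e+01 1.99600e+00 1.67000e-01]
bend [ 4.53501e+02 -2.85324e+02  3.14100e+00  3.30000e-02] [ 4.55673e+02 -2.88132e+02 -3.12900e+00  1.22000e-01]
house [ 4.62183e+02 -9.93890e+01 -3.12800e+00  4.60000e-02] [ 4.63166e+02 -1.01938e+02 -3.10900e+00  1.34000e-01]
wedge sheet [ 6.35550e+02 -2.56359e+02  2.89600e+00  1.20000e-02] [ 6.36037e+02 -2.59411e+02  2.89300e+00  4.90000e-02] target [ 631.9 -270.9] [ 632.3 -273.9]
boot sheet [ 6.35103e+02  2.63591e+02 -2.97000e+00  1.20000e-02] [ 6.36732e+02  2.58531e+02 -2.96400e+00  1.23000e-01] target [637.7 248.8] [639.4 243.8]
bend sheet [ 6.34202e+02 -7.66000e+01 -3.08600e+00  1.20000e-02] [ 6.35076e+02 -8.03110e+01 -3.09100e+00  6.10000e-02] target [635.  -91.6] [635.8 -95.3]
house sheet [ 4.59230e+02  2.78194e+02 -3.12700e+00  1.10000e-02] [ 4.60968e+02  2.72793e+02 -3.11800e+00  9.80000e-02] target [459.5 263.2] [461.3 257.8]
bottle [521.00500783 421.70043429]
beaker [ 516.54580195 -448.20442927]
```

Create go.py:
```python
import sys;from h import *
from scipy.spatial.transform import Rotation as Ro
x,y,z,w=map(float,sys.argv[1:5]);s=read_state();R=Ro.from_euler("xyz",s["tool_rot"])
T=Ro.from_euler("xyz",[np.pi,0,w])
print("trans now",np.round(R.inv().apply(np.array([x,y,z])-s["eef_pos"]),1),"rotvec",np.round((R.inv()*T).as_rotvec(),3),"off",ctrl.grip_point_offset,"q7",round(s["qpos"][6],2));tool()
```

```bash
python3 go.py 465.3 95.4 120 2.004
```

```text
trans now [-401.7 -396.   111.2] rotvec [-0.001  0.     0.777] off 18.700000000000003 q7 -0.02
0.2 [229.3 607.9 230.8] [-3.141  0.     2.781] 85.5 [-0.2  0.4 -1.3] 0.0
```

The manual's scale: shifts go in shares of 50 mm and turns go in shares of 2 rad. Converting my numbers, -30 mm is -0.6, 8 mm is 0.16.

{"method": "tcp_steps", "body": {"segments": {"sx":[-0.6,-0.6,-0.6,-0.6,-0.6,-0.6,-0.6,-0.6,-0.6,-0.6,-0.6,-0.6],"sy":[-0.6,-0.6,-0.6,-0.6,-0.6,-0.6,-0.6,-0.6,-0.6,-0.6,-0.6,-0.6],"sz":[0.16,0.16,0.16,0.16,0.16,0.16,0.16,0.16,0.16,0.16,0.16,0.16],"ax":[0,0,0,0,0,0,0,0,0,0,0,0],"ay":[0,0,0,0,0,0,0,0,0,0,0,0],"az":[0,0,0,0,0,0,0,0,0,0,0,0],"aperture":[60,60,60,60,60,60,60,60,60,60,60,60]}}}

```text
clock: 1.4
eef_pos: [439.8, 142.8, 135.1]
tool_rot: [3.141, 0.0, 2.781]
force: [0.6, 0.8, -0.2]
width: 60.2
gripper_force: 0.0
```

```bash
python3 go.py 465.3 95.4 100 2.004
```

```text
trans now [-40.6 -35.4  35.1] rotvec [0.    0.    0.777] off 18.700000000000003 q7 0.83
1.4 [439.8 142.8 135.1] [3.141 0.    2.781] 60.2 [ 0.6  0.8 -0.2] 0.0
```

Scaled: -20.3 mm is -0.406, 18 mm is 0.36, 0.13 rad / 2 = 0.065.

{"method": "tcp_steps", "body": {"segments": {"sx":[-0.406,-0.406,0,0,0,0,0,0,0],"sy":[-0.354,-0.354,0,0,0,0,0,0,0],"sz":[0.34,0.36,0.2,0.2,0.2,0.2,0.1,0.1,0],"ax":[0,0,0,0,0,0,0,0,0],"ay":[0,0,0,0,0,0,0,0,0],"az":[0,0,0.065,0.065,0.065,0.065,0.065,0.0635,0],"aperture":[60,60,60,60,60,60,60,60,60]}}}

```text
clock: 2.3
eef_pos: [464.4, 96.8, 49.7]
tool_rot: [-3.14, 0.0, 2.003]
force: [0.0, 0.2, -0.0]
width: 60.3
gripper_force: 0.0
```

```bash
python3 go.py 465.3 95.4 4 2.004;python3 -c "
from h import *
cv2.imwrite('pics/a.png',cv2.resize(cams.get_image('side')[0][140:260,150:310],None,fx=4,fy=4))"
```

```text
trans now [-1.7  0.3 45.7] rotvec [-0.001  0.    -0.001] off 18.700000000000003 q7 0.46
2.3 [464.4  96.8  49.7] [-3.14   0.     2.003] 60.3 [ 0.   0.2 -0. ] 0.0
```

View pics/a.png

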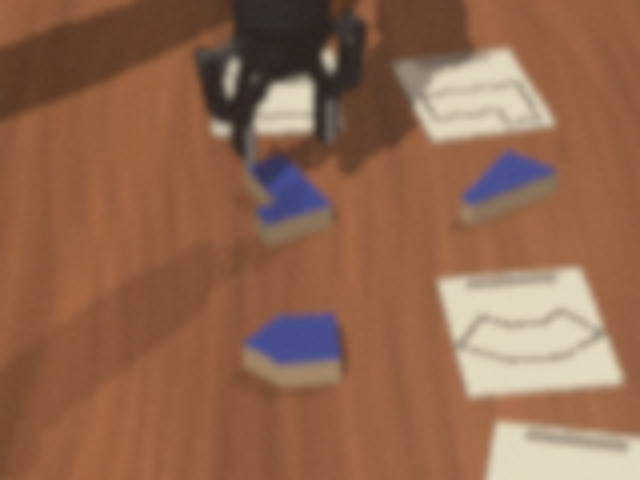

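The gripper stands above the boot, fingers astride its bar (crop around 285,100), with nothing in the way. Descend and grip.

Scaled: 15 mm is 0.3, 10 mm is 0.2.

{"method": "tcp_steps", "body": {"segments": {"sx":[-0.034,0,0,0,0,0,0,0,0,0],"sy":[0.006,0,0,0,0,0,0,0,0,0],"sz":[0.3,0.3,0.2,0.11,0,0,0,0,0,0],"ax":[0,0,0,0,0,0,0,0,0,0],"ay":[0,0,0,0,0,0,0,0,0,0],"az":[0,0,0,0,0,0,0,0,0,0],"aperture":[60,60,60,60,60,25,25,25,25,25]}}}

```text
clock: 3.35
eef_pos: [466.0, 95.5, 5.6]
tool_rot: [3.141, -0.0, 2.004]
force: [-1.7, -0.6, 6.9]
width: 34.1
gripper_force: 60.6
```

```bash
python3 go.py 638.5 246.3 70 -2.967
```

```text
trans now [ 64.4 219.9 -64.1] rotvec [ 1.000e-03  0.000e+00 -1.312e+00] off 18.700000000000003 q7 0.76
3.35 [466.   95.5   5.6] [ 3.141 -0.     2.004] 34.1 [-1.7 -0.6  6.9] 60.6
```

Scaled: 27.5 mm is 0.55, 27.4 mm is 0.548.

{"method": "tcp_steps", "body": {"segments": {"sx":[0,0,0.16,0.16,0.16,0.16,0.16,0.16,0.16,0.168],"sy":[0,0,0.55,0.55,0.55,0.55,0.55,0.55,0.55,0.548],"sz":[-0.4,-0.48,-0.1,-0.1,-0.1,-0.1,0,0,0,0],"ax":[0,0,0,0,0,0,0,0,0,0],"ay":[0,0,0,0,0,0,0,0,0,0],"az":[0,0,0,0,0,0,0,0,0,0],"aperture":[25,25,25,25,25,25,25,25,25,25]}}}

```text
clock: 4.35
eef_pos: [638.6, 246.7, 68.6]
tool_rot: [-3.141, 0.0, 2.004]
force: [-0.4, -1.1, -1.1]
width: 34.1
gripper_force: 60.2
```

{"method": "tcp_steps", "body": {"segments": {"sx":[0,0,0,0,0,0,0,0,0,0,0],"sy":[0,0,0,0,0,0,0,0,0,0,0],"sz":[0,0,0,0,0,0,0,0,0,0,0],"ax":[0,0,0,0,0,0,0,0,0,0,0],"ay":[0,0,0,0,0,0,0,0,0,0,0],"az":[-0.0655,-0.0655,-0.0655,-0.0655,-0.0655,-0.0655,-0.0655,-0.0655,-0.0655,-0.0655,0],"aperture":[25,25,25,25,25,25,25,25,25,25,25]}}}

```text
clock: 5.45
eef_pos: [638.0, 245.6, 68.6]
tool_rot: [3.141, -0.001, -2.969]
force: [-0.6, 0.0, -1.4]
width: 34.1
gripper_force: 60.3
```

```bash
python3 go.py 638.5 246.3 8.5 -2.967;python3 -c "
from h import *
cv2.imwrite('pics/b.png',cv2.resize(cams.get_image('side')[0][100:220,150:310],None,fx=4,fy=4))"
```

```text
trans now [-0.6  0.7 60.1] rotvec [ 0.    -0.001 -0.002] off 18.700000000000003 q7 1.43
5.45 [638.  245.6  68.6] [ 3.141e+00 -1.000e-03 -2.969e+00] 34.1 [-0.6  0.  -1.4] 60.3
```

View pics/b.png

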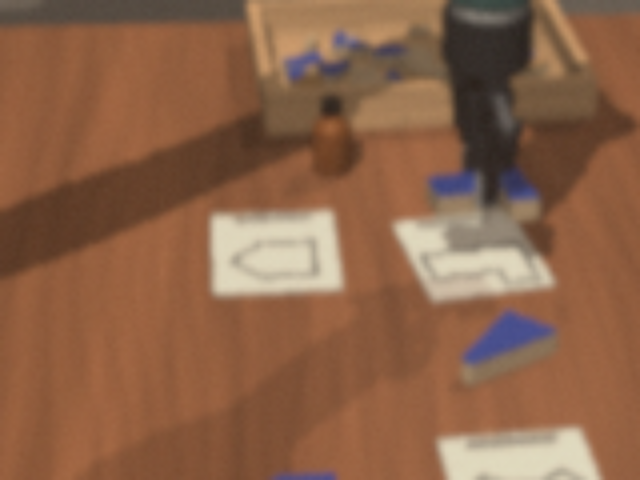

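The boot is held level above its card (crop around 485,190), foot pointing the drawn way. Lower it slowly.

Scaled: 20 mm is 0.4, 18 mm is 0.36.

{"method": "tcp_steps", "body": {"segments": {"sx":[-0.012,0,0,0,0,0,0,0,0],"sy":[0.014,0,0,0,0,0,0,0,0],"sz":[0.4,0.36,0.2,0.12,0.06,0.03,0.02,0.012,0],"ax":[0,0,0,0,0,0,0,0,0],"ay":[0,0,0,0,0,0,0,0,0],"az":[0,0,0,0,0,0,0,0,0],"aperture":[25,25,25,25,25,25,25,25,25]}}}

```text
clock: 6.4
eef_pos: [639.0, 247.0, 9.1]
tool_rot: [3.141, 0.0, -2.969]
force: [-0.2, 0.6, -0.9]
width: 34.0
gripper_force: 60.3
```

```bash
python3 go.py 638.5 246.3 7.8 -2.967
```

```text
trans now [ 0.6 -0.6  1.3] rotvec [ 0.     0.    -0.002] off 18.700000000000003 q7 1.43
6.4 [639.  247.    9.1] [ 3.141  0.    -2.969] 34.0 [-0.2  0.6 -0.9] 60.3
```

Scaled: 0.6 mm is 0.012, 0.5 mm is 0.01.

{"method": "tcp_steps", "body": {"segments": {"sx":[0,0,0],"sy":[0,0,0],"sz":[0.012,0.01,0],"ax":[0,0,0],"ay":[0,0,0],"az":[0,0,0],"aperture":[25,25,25]}}}

```text
clock: 6.7
eef_pos: [638.8, 247.0, 7.7]
tool_rot: [3.141, 0.0, -2.969]
force: [-0.7, 0.1, -1.4]
width: 33.9
gripper_force: 60.4
```

Scaled: 0.5 mm is 0.01.

{"method": "tcp_steps", "body": {"segments": {"sx":[0,0],"sy":[0,0],"sz":[0.01,0],"ax":[0,0],"ay":[0,0],"az":[0,0],"aperture":[25,25]}}}

```text
clock: 6.9
eef_pos: [638.8, 247.0, 7.7]
tool_rot: [3.141, 0.0, -2.969]
force: [-2.3, -0.0, 4.2]
width: 34.1
gripper_force: 60.9
```

{"method": "tcp_steps", "body": {"segments": {"sx":[0,0,0,0,0,0],"sy":[0,0,0,0,0,0],"sz":[0,0,0,-0.3,-0.7,-0.4],"ax":[0,0,0,0,0,0],"ay":[0,0,0,0,0,0],"az":[0,0,0,0,0,0],"aperture":[45,60,60,60,60,60]}}}

```text
clock: 7.5
eef_pos: [640.1, 247.3, 80.2]
tool_rot: [3.141, 0.003, -2.969]
force: [1.1, 0.2, -0.3]
width: 59.8
gripper_force: 0.0
```

```bash
python3 go.py 638.5 90.9 70 0.76
```

```text
trans now [  28.4 -153.8   10. ] rotvec [0.004 0.    2.554] off 18.700000000000003 q7 1.42
7.5 [640.1 247.3  80.2] [ 3.141e+00  3.000e-03 -2.969e+00] 59.8 [ 1.1  0.2 -0.3] 0.0
```

Scaled: -30.8 mm is -0.616, -30.6 mm is -0.612, 0.142 rad / 2 = 0.071.

{"method": "tcp_steps", "body": {"segments": {"sx":[0.114,0.114,0.114,0.114,0.112,0,0,0,0,0,0],"sy":[-0.616,-0.616,-0.616,-0.616,-0.612,0,0,0,0,0,0],"sz":[0.04,0.04,0.04,0.04,0.04,0,0,0,0,0,0],"ax":[0,0,0,0,0,0,0,0,0,0,0],"ay":[0,0,0,0,0,0,0,0,0,0,0],"az":[0,0,0,0,0,0.071,0.071,0.071,0.071,0.071,0.071],"aperture":[60,60,60,60,60,60,60,60,60,60,60]}}}

```text
clock: 8.6
eef_pos: [637.6, 90.8, 68.3]
tool_rot: [3.14, 0.0, 2.456]
force: [-0.6, -0.2, 0.5]
width: 60.4
gripper_force: 0.0
```

{"method": "tcp_steps", "body": {"segments": {"sx":[0,0,0,0,0,0,0,0,0,0,0,0],"sy":[0,0,0,0,0,0,0,0,0,0,0,0],"sz":[0,0,0,0,0,0,0,0,0,0,0,0],"ax":[0,0,0,0,0,0,0,0,0,0,0,0],"ay":[0,0,0,0,0,0,0,0,0,0,0,0],"az":[0.071,0.071,0.071,0.071,0.071,0.071,0.071,0.071,0.071,0.071,0.071,0.071],"aperture":[60,60,60,60,60,60,60,60,60,60,60,60]}}}

```text
clock: 9.8
eef_pos: [637.5, 91.3, 68.2]
tool_rot: [-3.141, -0.002, 0.753]
force: [-0.9, 0.6, -0.1]
width: 59.8
gripper_force: 0.0
```

```bash
python3 go.py 638.5 90.9 5.7 0.76
```

```text
trans now [ 0.3  1.  62.5] rotvec [-0.001 -0.002 -0.007] off 18.700000000000003 q7 -0.3
9.8 [637.5  91.3  68.2] [-3.141e+00 -2.000e-03  7.530e-01] 59.8 [-0.9  0.6 -0.1] 0.0
```

Scaled: 20 mm is 0.4, 14 mm is 0.28, -0.007 rad / 2 = -0.0035.

{"method": "tcp_steps", "body": {"segments": {"sx":[0.006,0,0,0,0,0,0,0,0,0],"sy":[0.02,0,0,0,0,0,0,0,0,0],"sz":[0.4,0.4,0.28,0.168,0,0,0,0,0,0],"ax":[0,0,0,0,0,0,0,0,0,0],"ay":[0,0,0,0,0,0,0,0,0,0],"az":[-0.0035,0,0,0,0,0,0,0,0,0],"aperture":[60,60,60,60,60,20,20,20,20,20]}}}

```text
clock: 10.8
eef_pos: [638.6, 90.2, 6.1]
tool_rot: [3.141, -0.001, 0.765]
force: [-1.5, 0.2, 6.1]
width: 32.6
gripper_force: 57.6
```

```bash
python3 go.py 632.1 -272.4 70 -0.247
```

```text
trans now [-255.7  257.1  -64.1] rotvec [-0.000e+00 -1.000e-03  1.012e+00] off 18.700000000000003 q7 -0.24
10.8 [638.6  90.2   6.1] [ 3.141e+00 -1.000e-03  7.650e-01] 32.6 [-1.5  0.2  6.1] 57.6
```

Scaled: -25 mm is -0.5, -10 mm is -0.2.

{"method": "tcp_steps", "body": {"segments": {"sx":[0,0,0],"sy":[0,0,0],"sz":[-0.2,-0.5,-0.5],"ax":[0,0,0],"ay":[0,0,0],"az":[0,0,0],"aperture":[20,20,20]}}}

```text
clock: 11.1
eef_pos: [637.6, 89.8, 65.4]
tool_rot: [-3.141, 0.001, 0.764]
force: [0.8, -1.6, -1.6]
width: 32.9
gripper_force: 58.3
```

{"method": "tcp_steps", "body": {"segments": {"sx":[-0.426,-0.426,-0.426,-0.426,-0.426,-0.426,-0.426,-0.426,-0.426,-0.426,-0.426,-0.426],"sy":[0.428,0.428,0.428,0.428,0.428,0.428,0.428,0.428,0.428,0.428,0.428,0.428],"sz":[0,0,0,0,0,0,0,0,0,0,0,0],"ax":[0,0,0,0,0,0,0,0,0,0,0,0],"ay":[0,0,0,0,0,0,0,0,0,0,0,0],"az":[0,0,0,0,0,0,0,0,0,0,0,0],"aperture":[20,20,20,20,20,20,20,20,20,20,20,20]}}}

```text
clock: 12.3
eef_pos: [631.2, -273.6, 65.2]
tool_rot: [3.141, 0.0, 0.765]
force: [0.8, -0.3, -2.4]
width: 32.6
gripper_force: 58.2
```

{"method": "tcp_steps", "body": {"segments": {"sx":[0,0,0,0,0,0,0,0,0],"sy":[0,0,0,0,0,0,0,0,0],"sz":[0,0,0,0,0,0,0,0,0],"ax":[0,0,0,0,0,0,0,0,0],"ay":[0,0,0,0,0,0,0,0,0],"az":[0.063,0.063,0.063,0.063,0.063,0.063,0.063,0.063,0],"aperture":[20,20,20,20,20,20,20,20,20]}}}

```text
clock: 13.2
eef_pos: [631.4, -272.1, 64.9]
tool_rot: [3.141, 0.0, -0.243]
force: [-0.0, 0.6, -2.2]
width: 32.7
gripper_force: 58.4
```

```bash
python3 go.py 632.1 -272.4 8 -0.247;python3 -c "
from h import *
cv2.imwrite('pics/c.png',cv2.resize(cams.get_image('side')[0][170:300,190:350],None,fx=4,fy=4))"
```

```text
trans now [ 0.8  0.1 56.9] rotvec [0.001 0.    0.004] off 18.700000000000003 q7 -0.7
13.2 [ 631.4 -272.1   64.9] [ 3.141  0.    -0.243] 32.7 [-0.   0.6 -2.2] 58.4
```

View pics/c.png

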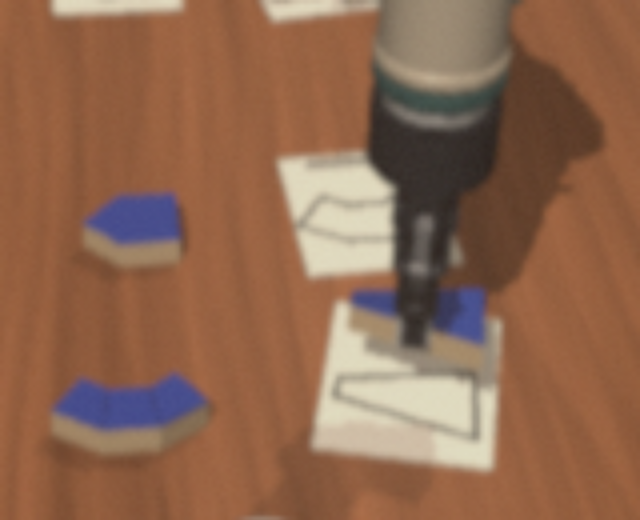

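The wedge is held level over its card (crop around 420,320), its wide end on the same side as the outline's. Lower it.

Scaled: 20 mm is 0.4, 18 mm is 0.36, 0.004 rad / 2 = 0.002.

{"method": "tcp_steps", "body": {"segments": {"sx":[0.016,0,0,0,0,0,0,0],"sy":[0,0,0,0,0,0,0,0],"sz":[0.4,0.36,0.2,0.1,0.04,0.02,0.014,0],"ax":[0,0,0,0,0,0,0,0],"ay":[0,0,0,0,0,0,0,0],"az":[0.002,0,0,0,0,0,0,0],"aperture":[20,20,20,20,20,20,20,20]}}}

```text
clock: 14.05
eef_pos: [632.5, -272.7, 8.5]
tool_rot: [3.141, -0.001, -0.247]
force: [-0.3, 0.0, -1.3]
width: 32.8
gripper_force: 58.4
```

Scaled: 0.5 mm is 0.01, 0.4 mm is 0.008.

{"method": "tcp_steps", "body": {"segments": {"sx":[0,0,0],"sy":[0,0,0],"sz":[0.01,0.008,0],"ax":[0,0,0],"ay":[0,0,0],"az":[0,0,0],"aperture":[20,20,20]}}}

```text
clock: 14.35
eef_pos: [632.5, -272.6, 8.2]
tool_rot: [-3.142, -0.001, -0.247]
force: [-1.4, 1.7, 6.3]
width: 32.6
gripper_force: 59.2
```

Scaled: -35 mm is -0.7, -15 mm is -0.3.

{"method": "tcp_steps", "body": {"segments": {"sx":[0,0,0,0,0,0],"sy":[0,0,0,0,0,0],"sz":[0,0,0,-0.3,-0.7,-0.3],"ax":[0,0,0,0,0,0],"ay":[0,0,0,0,0,0],"az":[0,0,0,0,0,0],"aperture":[45,60,60,60,60,60]}}}

```text
clock: 14.95
eef_pos: [633.3, -274.1, 75.9]
tool_rot: [3.139, -0.004, -0.247]
force: [0.2, -0.4, 1.6]
width: 60.4
gripper_force: 0.0
```

```bash
python3 go.py 454.6 -286.7 60 0.006
```

```text
trans now [-170.2   56.    15.4] rotvec [ 0.003 -0.004 -0.253] off 18.700000000000003 q7 -0.72
14.95 [ 633.3 -274.1   75.9] [ 3.139 -0.004 -0.247] 60.4 [ 0.2 -0.4  1.6] 0.0
```

Scaled: -28.4 mm is -0.568, -28.3 mm is -0.566, -0.127 rad / 2 = -0.0635.

{"method": "tcp_steps", "body": {"segments": {"sx":[-0.568,-0.568,-0.568,-0.568,-0.566,-0.566,0,0,0],"sy":[0.186,0.186,0.186,0.186,0.188,0.188,0,0,0],"sz":[0.04,0.04,0.04,0.04,0.04,0.04,0,0,0],"ax":[0,0,0,0,0,0,0,0,0],"ay":[0,0,0,0,0,0,0,0,0],"az":[0,0,0,0,0,0,-0.0635,-0.063,0],"aperture":[60,60,60,60,60,60,60,60,60]}}}

```text
clock: 15.85
eef_pos: [453.7, -285.5, 61.0]
tool_rot: [3.142, -0.002, 0.005]
force: [-0.5, -0.6, -0.5]
width: 60.3
gripper_force: 0.0
```

```bash
python3 go.py 454.6 -286.7 5.8 0.006
```

```text
trans now [ 0.8  1.2 55.2] rotvec [ 0.    -0.002 -0.001] off 18.700000000000003 q7 -0.12
15.85 [ 453.7 -285.5   61. ] [ 3.142e+00 -2.000e-03  5.000e-03] 60.3 [-0.5 -0.6 -0.5] 0.0
```

Scaled: 20 mm is 0.4, 10 mm is 0.2.

{"method": "tcp_steps", "body": {"segments": {"sx":[0.016,0,0,0,0,0,0,0,0,0],"sy":[0.024,0,0,0,0,0,0,0,0,0],"sz":[0.4,0.4,0.2,0.104,0,0,0,0,0,0],"ax":[0,0,0,0,0,0,0,0,0,0],"ay":[0,0,0,0,0,0,0,0,0,0],"az":[0,0,0,0,0,0,0,0,0,0],"aperture":[60,60,60,60,60,20,20,20,20,20]}}}

```text
clock: 16.85
eef_pos: [454.6, -286.7, 5.8]
tool_rot: [3.141, -0.001, 0.005]
force: [-0.4, -0.4, 5.6]
width: 32.8
gripper_force: 60.6
```

{"method": "tcp_steps", "body": {"segments": {"sx":[0,0,0],"sy":[0,0,0],"sz":[-0.2,-0.5,-0.5],"ax":[0,0,0],"ay":[0,0,0],"az":[0,0,0],"aperture":[20,20,20]}}}

```text
clock: 17.15
eef_pos: [453.7, -286.0, 65.7]
tool_rot: [-3.141, 0.001, 0.005]
force: [1.5, 0.1, -1.1]
width: 32.7
gripper_force: 59.9
```

```bash
python3 go.py 635.4 -93.5 8 0.053
```

```text
trans now [ 182.8 -191.4   57.6] rotvec [-0.001  0.001 -0.048] off 18.700000000000003 q7 -0.16
17.15 [ 453.7 -286.    65.7] [-3.141e+00  1.000e-03  5.000e-03] 32.7 [ 1.5  0.1 -1.1] 59.9
```

Scaled: -19.2 mm is -0.384, 18.2 mm is 0.364, -0.048 rad / 2 = -0.024.

{"method": "tcp_steps", "body": {"segments": {"sx":[0.364,0.364,0.364,0.364,0.364,0.364,0.364,0.364,0.364,0.364,0,0],"sy":[-0.384,-0.384,-0.384,-0.384,-0.384,-0.384,-0.384,-0.384,-0.384,-0.384,0,0],"sz":[0,0,0,0,0,0,0,0,0,0,0,0],"ax":[0,0,0,0,0,0,0,0,0,0,0,0],"ay":[0,0,0,0,0,0,0,0,0,0,0,0],"az":[0,0,0,0,0,0,0,0,0,0,-0.024,0],"aperture":[20,20,20,20,20,20,20,20,20,20,20,20]}}}

```text
clock: 18.35
eef_pos: [635.2, -92.1, 65.0]
tool_rot: [3.142, 0.001, 0.056]
force: [-0.1, 0.1, -1.7]
width: 32.5
gripper_force: 59.9
```

```bash
python3 go.py 635.4 -93.5 8 0.053;python3 -c "
from h import *
cv2.imwrite('pics/d.png',cv2.resize(cams.get_image('side')[0][150:300,190:350],None,fx=4,fy=4))"
```

```text
trans now [ 0.1  1.4 57. ] rotvec [0.    0.001 0.003] off 18.700000000000003 q7 -0.66
18.35 [635.2 -92.1  65. ] [3.142e+00 1.000e-03 5.600e-02] 32.5 [-0.1  0.1 -1.7] 59.9
```

View pics/d.png

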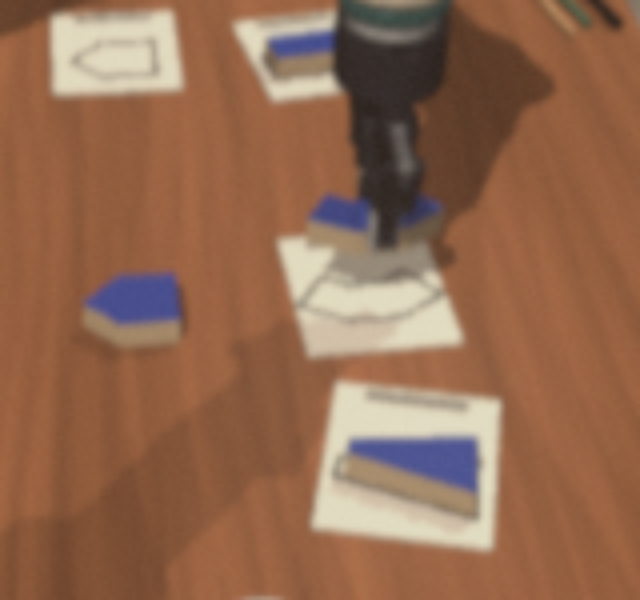

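The bend hangs level over its outline (crop around 375,220). The wedge lies in its outline (410,475), maybe a few mm toward the wide end; I will measure that at the end.

Scaled: 20 mm is 0.4, 18 mm is 0.36.

{"method": "tcp_steps", "body": {"segments": {"sx":[0,0,0,0,0,0,0,0,0],"sy":[0.024,0,0,0,0,0,0,0,0],"sz":[0.4,0.36,0.2,0.1,0.04,0.02,0.014,0.01,0],"ax":[0,0,0,0,0,0,0,0,0],"ay":[0,0,0,0,0,0,0,0,0],"az":[0,0,0,0,0,0,0,0,0],"aperture":[20,20,20,20,20,20,20,20,20]}}}

```text
clock: 19.3
eef_pos: [635.5, -94.4, 8.1]
tool_rot: [3.142, -0.001, 0.054]
force: [0.5, 0.1, -0.8]
width: 32.6
gripper_force: 60.0
```

Scaled: 0.5 mm is 0.01.

{"method": "tcp_steps", "body": {"segments": {"sx":[0,0],"sy":[0,0],"sz":[0.01,0],"ax":[0,0],"ay":[0,0],"az":[0,0],"aperture":[20,20]}}}

```text
clock: 19.5
eef_pos: [635.4, -94.4, 7.9]
tool_rot: [-3.141, -0.001, 0.054]
force: [-1.3, 1.2, 3.3]
width: 32.6
gripper_force: 60.5
```

{"method": "tcp_steps", "body": {"segments": {"sx":[0,0,0,0,0,0],"sy":[0,0,0,0,0,0],"sz":[0,0,0,-0.3,-0.7,-0.3],"ax":[0,0,0,0,0,0],"ay":[0,0,0,0,0,0],"az":[0,0,0,0,0,0],"aperture":[45,60,60,60,60,60]}}}

```text
clock: 20.1
eef_pos: [636.6, -95.6, 75.7]
tool_rot: [3.14, -0.004, 0.053]
force: [0.1, -1.8, 0.7]
width: 59.7
gripper_force: 0.0
```

```bash
python3 go.py 462.7 -100.7 70 3.165
```

```text
trans now [-174.    -4.2    5.1] rotvec [ 6.000e-03  3.000e-03 -3.112e+00] off 18.700000000000003 q7 -0.67
20.1 [636.6 -95.6  75.7] [ 3.14  -0.004  0.053] 59.7 [ 0.1 -1.8  0.7] 0.0
```

Scaled: -29 mm is -0.58, 10 mm is 0.2, 0.03 rad / 2 = 0.015.

{"method": "tcp_steps", "body": {"segments": {"sx":[-0.58,-0.58,-0.58,-0.58,-0.58,-0.58,0,0],"sy":[-0.016,-0.016,-0.016,-0.016,-0.016,-0.016,0,0],"sz":[0,0,0,0,0,0,0.2,0],"ax":[0,0,0,0,0,0,0,0],"ay":[0,0,0,0,0,0,0,0],"az":[0,0,0,0,0,0,0.015,0],"aperture":[76,76,76,76,76,76,76,76]}}}

```text
clock: 20.9
eef_pos: [461.3, -98.8, 62.2]
tool_rot: [-3.141, -0.0, 0.022]
force: [0.5, -0.4, 0.6]
width: 76.0
gripper_force: 0.0
```

```bash
python3 go.py 462.7 -100.7 5.8 0.023
```

```text
trans now [ 1.4  2.  56.4] rotvec [-0.001 -0.    -0.001] off 18.700000000000003 q7 -0.36
20.9 [461.3 -98.8  62.2] [-3.141 -0.     0.022] 76.0 [ 0.5 -0.4  0.6] 0.0
```

Scaled: 20 mm is 0.4, 11 mm is 0.22.

{"method": "tcp_steps", "body": {"segments": {"sx":[0.028,0,0,0,0,0,0,0,0,0],"sy":[0.04,0,0,0,0,0,0,0,0,0],"sz":[0.4,0.4,0.22,0.108,0,0,0,0,0,0],"ax":[0,0,0,0,0,0,0,0,0,0],"ay":[0,0,0,0,0,0,0,0,0,0],"az":[0,0,0,0,0,0,0,0,0,0],"aperture":[76,76,76,76,76,40,40,40,40,40]}}}

```text
clock: 21.9
eef_pos: [463.3, -100.9, 6.8]
tool_rot: [3.141, -0.001, 0.024]
force: [0.6, 0.4, 4.8]
width: 52.1
gripper_force: 62.5
```

{"method": "tcp_steps", "body": {"segments": {"sx":[0,0,0],"sy":[0,0,0],"sz":[-0.2,-0.5,-0.5],"ax":[0,0,0],"ay":[0,0,0],"az":[0,0,0],"aperture":[40,40,40]}}}

```text
clock: 22.2
eef_pos: [462.3, -100.8, 66.7]
tool_rot: [3.142, 0.001, 0.024]
force: [-0.1, -0.3, -1.3]
width: 52.0
gripper_force: 63.3
```

```bash
python3 go.py 460.4 260.5 8 0.019
```

```text
trans now [   6.8 -361.3   58.7] rotvec [0.    0.001 0.005] off 18.700000000000003 q7 -0.46
22.2 [ 462.3 -100.8   66.7] [3.142e+00 1.000e-03 2.400e-02] 52.0 [-0.1 -0.3 -1.3] 63.3
```

Scaled: -30.1 mm is -0.602, 0.6 mm is 0.012.

{"method": "tcp_steps", "body": {"segments": {"sx":[0.012,0.012,0.012,0.012,0.012,0.012,0.012,0.012,0.012,0.012,0.012,0.012],"sy":[-0.602,-0.602,-0.602,-0.602,-0.602,-0.602,-0.602,-0.602,-0.602,-0.602,-0.602,-0.602],"sz":[0,0,0,0,0,0,0,0,0,0,0,0],"ax":[0,0,0,0,0,0,0,0,0,0,0,0],"ay":[0,0,0,0,0,0,0,0,0,0,0,0],"az":[0,0,0,0,0,0,0,0,0,0,0,0],"aperture":[40,40,40,40,40,40,40,40,40,40,40,40]}}}

```text
clock: 23.4
eef_pos: [461.0, 262.0, 66.3]
tool_rot: [3.142, -0.0, 0.025]
force: [1.6, -0.6, -1.8]
width: 52.3
gripper_force: 63.4
```

{"method": "tcp_steps", "body": {"segments": {"sx":[0,0],"sy":[0,0],"sz":[0,0],"ax":[0,0],"ay":[0,0],"az":[0.0025,0],"aperture":[40,40]}}}

```text
clock: 23.6
eef_pos: [460.9, 261.0, 66.0]
tool_rot: [3.141, -0.0, 0.021]
force: [0.4, -0.3, -1.0]
width: 52.2
gripper_force: 63.4
```

```bash
python3 go.py 460.4 260.5 8 0.019
```

```text
trans now [-0.5  0.5 58. ] rotvec [ 0.    -0.     0.002] off 18.700000000000003 q7 -1.22
23.6 [460.9 261.   66. ] [ 3.141 -0.     0.021] 52.2 [ 0.4 -0.3 -1. ] 63.4
```

Scaled: 20 mm is 0.4, 18 mm is 0.36.

{"method": "tcp_steps", "body": {"segments": {"sx":[-0.01,0,0,0,0,0,0,0,0],"sy":[0.01,0,0,0,0,0,0,0,0],"sz":[0.4,0.36,0.2,0.1,0.04,0.02,0.014,0.01,0],"ax":[0,0,0,0,0,0,0,0,0],"ay":[0,0,0,0,0,0,0,0,0],"az":[0,0,0,0,0,0,0,0,0],"aperture":[40,40,40,40,40,40,40,40,40]}}}

```text
clock: 24.5
eef_pos: [460.9, 259.9, 8.9]
tool_rot: [-3.141, -0.0, 0.019]
force: [-0.7, 0.5, -1.2]
width: 52.3
gripper_force: 63.4
```

Scaled: 0.5 mm is 0.01, 0.3 mm is 0.006.

{"method": "tcp_steps", "body": {"segments": {"sx":[0,0,0],"sy":[0,0,0],"sz":[0.01,0.006,0],"ax":[0,0,0],"ay":[0,0,0],"az":[0,0,0],"aperture":[40,40,40]}}}

```text
clock: 24.8
eef_pos: [460.9, 260.0, 8.8]
tool_rot: [-3.141, -0.0, 0.019]
force: [-1.7, -0.5, 8.0]
width: 51.5
gripper_force: 64.4
```

Scaled: -35 mm is -0.7, -30 mm is -0.6.

{"method": "tcp_steps", "body": {"segments": {"sx":[0,0,0,0,0,0,-0.1,-0.1,-0.1,-0.1,-0.1,-0.1],"sy":[0,0,0,0,0,0,0.6,0.6,0.6,0.6,0.6,0.6],"sz":[0,0,0,-0.3,-0.7,-0.7,-0.6,-0.6,-0.2,0,0,0],"ax":[0,0,0,0,0,0,0,0,0,0,0,0],"ay":[0,0,0,0,0,0,0,0,0,0,0,0],"az":[0,0,0,0,0,0,0,0,0,0,0,0],"aperture":[60,76,76,76,76,76,76,76,76,76,76,76]}}}

```text
clock: 26.0
eef_pos: [433.9, 78.3, 163.0]
tool_rot: [-3.141, -0.0, 0.019]
force: [0.6, -1.2, 0.9]
width: 76.1
gripper_force: 0.0
```

Create m2.py:
```python
from h import *
ct=cams.calibration("top");cs=cams.calibration("side")
S=dict(wedge=((635.8,-257.9,2.895),(632.1,-272.4)),boot=((635.9,261,-2.967),(638.5,246.3)),bend=((634.6,-78.5,-3.089),(635.4,-93.5)),house=((460.1,275.5,-3.122),(460.4,260.5)))
for cn,c in(("top",ct),("side",cs)):
  im=cams.get_image(cn)[0];cv2.imwrite(f"pics/end_{cn}.png",im)
  for n,(s,t) in S.items():
    try:
      k=fit(im,c,CARD,2,soft(im,"w")if 0 else np.maximum(soft(im,"w"),soft(im,"blue")),s[:2],[s[2]]) if cn=="top" else None
      p=fit(im,c,P[n],24,soft(im,"blue"),t,[s[2]])
      k=k or s
      d=np.array(p[:2])-k[:2];a=k[2];print(cn,n,"rel",np.round([d[0]*np.cos(a)+d[1]*np.sin(a),-d[0]*np.sin(a)+d[1]*np.cos(a)],1),"dyaw",round((p[2]-a+np.pi)%(2*np.pi)-np.pi,3),"res",round(p[3],3),np.round(k,2))
    except Exception as e: print(cn,n,e)
```

```bash
python3 m2.py
```

```text
top wedge rel [-2.8 16.1] dyaw -0.023 res 0.037 [ 6.3555e+02 -2.5621e+02  2.8900e+00  8.0000e-02]
top boot rel [ 2.2 17. ] dyaw 0.002 res 0.029 [ 6.3521e+02  2.6363e+02 -2.9700e+00  1.1000e-01]
top bend rel [ 1.2 17.5] dyaw 0.006 res 0.029 [ 6.344e+02 -7.655e+01 -3.080e+00  6.000e-02]
top house rel [-3.8 10.1] dyaw -0.119 res 0.56 [ 4.5909e+02  2.7955e+02 -3.1200e+00  3.8000e-01]
side wedge rel [-3.8 18.3] dyaw -0.03 res 0.155 [ 635.8 -257.9    2.9]
side boot rel [ 2.3 18.4] dyaw 0.009 res 0.215 [635.9  261.    -2.97]
side bend rel [-0.7 19. ] dyaw 0.003 res 0.169 [634.6  -78.5   -3.09]
side house rel [ 0.2 18.5] dyaw 0.047 res 0.197 [460.1  275.5   -3.12]
```

View pics/end_top.png

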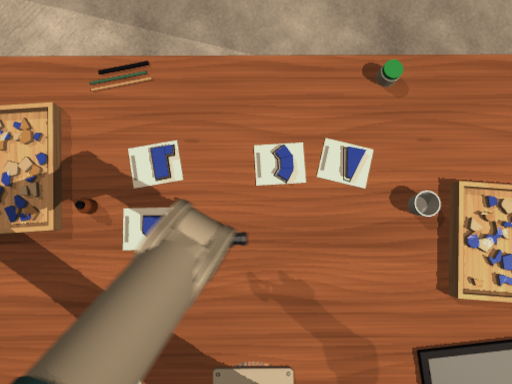

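View pics/end_side.png

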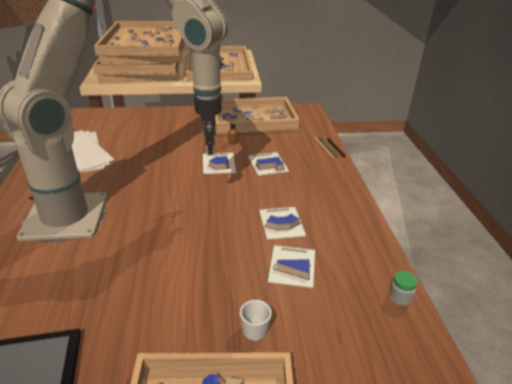

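Top view: boot (162,162), bend (283,164) and wedge (352,164) lie in their outlines, and the house is partly hidden by the arm. The side view shows the house in its outline (220,162). The bottle (86,204) and beaker (427,204) haven't moved. All fits are within 4 mm of the drawn places. The gripper is clear, so I hand in.

```bash
python3 -c "
from cell import ctrl
print(ctrl.finish_job())"
```

```text
the job is handed in; nothing more can be done
None
```

All four pieces lie in their own outlines, within about 4–5 mm and 3° by the camera fits (the house checked only from the side), the bottle and beaker were left standing where they were, and the job was handed in at about 26 s with no verdict returned.

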